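# Fit the ring on the jig pin and hold the spring slide at the mark

### The job

One of the two loose dark wooden rings on the paper fits over the steel pin of the ring-fitting jig: slide that ring onto the pin all the way down and let go of it, and let the ring that does not fit stand flat on the table paper. Then pull the jig's spring-return slide out by its black handle until its pointer lines up with the pointer mark on the jig, and keep it there for the colleague who will lay the padding: the job finishes while you are still holding the slide at the mark. Leave the goblet, the brass disc and the black dome where they are.

Things in the scene. Friction and masses are not known exactly. Their poses are not given: they have to be found in the camera images.
- jig: Ring-fitting jig, fixed: plywood plate 110 mm (its x) by 265 (its y), 14 thick. Origin on the pin's axis at the table surface; plate from y -40 to +225 mm. z up, +y is the way the slide is pulled out. Also on it: spring reel (radius 10, top 26 mm above table) at x -42, y 55; guide rails (top 21) at x +-22; end stop (top 26) at y 221.
- pin_foot (a point): Where the upright steel pin meets the top of the jig plate, 14 mm above the table; same axes as the jig. The pin is 26 mm in diameter and stands 40 mm above the plate, the last 6 mm tapering to 16 mm. A ring is fully home when its underside rests on the plate.
- wide_ring: Loose dark wooden ring, outer diameter 54 mm, height 28 mm, bore 32 mm right through, about 40 g: it fits the pin. Origin at the centre of its underside, z along its axis; starts lying flat on the paper, its hole upwards.
- narrow_ring: Loose dark wooden ring of the same outer diameter 54 mm and height 28 mm, but with a bore of only 16 mm: it does not go over the pin. About 55 g. Origin at the centre of its underside, z along its axis; starts lying flat on the paper.
- slide (a joint): Spring-return slide, in m: 0 is home, growing as it is pulled out along the jig's +y; hard stop at 0.085. The spring pulls it back towards the pin, 3 N at home plus 1.5 N per 10 mm. At home its cork jaw starts 36 mm from the pin axis (jaw top 30 mm above table). Its bar is 36 mm wide, top 25 mm above table.
- handle (a point): Point in the slide's handle, 52 mm above the table; at home at x 0, y 85 mm in the jig's frame; moves with the slide. The handle is an upright black plate 14 mm thick along the jig's y, 36 mm wide along its x, from the bar (25 mm above the table) up to 75 mm; it can be pinched from above.
- pointer (a point): Tip of the slide's pointer, a thin dark steel finger 3 mm wide that sticks out on the jig's +x side; at home it lies at x 35, y 45 mm in the jig's frame, 26 mm above the table, and moves with the slide along y.
- mark: The mark: a small fixed aluminium block (12 x 12 x 8 mm) with a dark steel line 3 mm wide on top, standing on the jig plate beside the slide on its +x side, 30 mm high above the table at its tallest. Origin at its foot, on the plate; axes as the jig's. Its place along the jig's y varies (85 to 110 mm).
- mark_line (a point): Inner end of the mark's line, at x 37 mm in the jig's frame, axes as the jig's. The pointer is in line when pointer and mark_line have the same y in the jig's frame; so the slide's joint value is then the mark's y in the jig's frame minus 0.045 m.
- goblet: Turned wooden goblet, 56 mm wide, 88 mm tall; bystander. Origin at the centre of its underside.
- brass_disc: Flat brass disc, 72 mm wide, 15 mm tall; bystander. Origin at the centre of its underside.
- dome: Black domed cup lying mouth down, 58 mm wide, 46 mm tall; bystander. Origin at the centre of its underside.

How it is judged:
On the way, in this order (a step that is already met when the one before it is completed fails the run):
1. the ring that fits is home on the pin and let go, the slide still home (horizontal distance between wide_ring and pin_foot below 0.006 m and z of wide_ring in the frame of pin_foot below 0.004 m and angle between the z axis of wide_ring and the z axis of jig, either way round below 0.1 rad and contact force between the fingers and wide_ring below 0.2 N and value of joint slide below 0.01 m), for 0.2 s.
2. the slide is pulled out until its pointer is in line with the mark (y of pointer in the frame of mark_line between -0.005 and 0.005 m), for 0.3 s.
At the end, for the whole second after the job is handed in: Wide ring level on the pin, within 4 mm of the plate and 6 mm of the axis; other ring flat on the paper (6 mm, 0.1 rad); pointer within 5 mm of the mark's line and still, held there by the fingers (over 3 N on the slide), no ring pressing on the slide (all of step 2 and horizontal distance between wide_ring and pin_foot below 0.006 m and z of wide_ring in the frame of pin_foot below 0.004 m and angle between the z axis of wide_ring and the z axis of jig, either way round below 0.1 rad and velocity of joint slide between -0.01 and 0.01 m/s and contact force between the fingers and slide above 3 N and contact force between each of wide_ring, narrow_ring and slide below 0.5 N and angle between narrow_ring's own z axis and vertical below 0.1 rad and height (world z) of narrow_ring below 0.006 m); the arm keeps its last pose, push and grip.
It fails at once if the goblet is moved by more than 20 mm (distance of goblet from where it was at the start of the episode above 0.02 m).
It fails at once if the brass disc is moved by more than 20 mm (distance of brass_disc from where it was at the start of the episode above 0.02 m).
It fails at once if the dome is moved by more than 20 mm (distance of dome from where it was at the start of the episode above 0.02 m).
It also fails if it takes over 51 s, if anything falls off the work surface, if the arm or the gripper's body presses on something with over 40 N, if the wrist force passes 120 N, or if a joint passes its speed limit or range.

### The arm

A 6-joint arm with a two-finger parallel gripper is mounted at the origin on the work surface. World frame = base frame: x ahead of the robot, y to its left, z up, the work surface at z = 0. Lengths are in m, angles in rad, forces in N, time in s.
With the tool pointing down it reaches from about 0.3 to 0.95 m from the base axis. Payload 3.1 kg.
Tool frame: the origin (TCP) lies midway between the tips of the shut fingers; the grasp point (between the pads) lies 19 mm behind it; z points along the fingers, x is the direction in which the jaws open and shut, and the axes are right-handed (so a half turn about z gives the same grasp; the last joint's range is limited). The gripper opens to 85 mm and grips with 20 to 120 N. Pads are 22 mm wide; open, the fingers measure 114 mm over their backs; the gripper's body (76 mm by 85 mm) begins 54 mm behind the grasp point. The pads swing forward as they close: fully open they stand 13 mm farther back than shut.
Start: joints at [-0.07, 0.308, 1.634, -0, 1.2, -0.07], TCP at [0.625, -0, 0.231] pointing down, gripper open.
Joint ranges: [-3.06, 3.06], [-0.79, 1.96], [0.05, 2.63], [-1.19, 4.34], [0.05, 2.64], [-2.94, 2.94]. Speed limits (rad/s): [2.79, 2.79, 3.14, 3.14, 3.14, 3.14].

### API

Orientations are given as [roll, pitch, yaw] about the fixed x, y, z axes, in that order (R = Rz(yaw) Ry(pitch) Rx(roll)).
In Python, from bench import manip gives the robot as it stands.
- The arm moves only by the tool send_rows, never from a script. Its argument "rows" is a list of rows, each a list of 5 numbers: the shift along the tool's x, y, z in mm, then the turn about the tool's z in degrees, then the finger opening in mm, from 0 to 85.4. In form: [[tx, ty, tz, spin, claw], ...]. A call has 1 to 8 rows; each row is the pose to reach, as a shift and turn from the pose measured when the call began, along the tool's axes at that moment; what a row does not reach only later rows make up. A row lasts 1/10 s, in which the tool goes at most 50 mm and 8.59 degrees, less where a joint would pass 70% of its speed; a pose out of reach is approached as far as the arm can. A call with a gripper value outside its range is refused whole. The fingers move at their own pace and stop on an object; "newtons" is the grip in N (left out, the last holds). Time passes only in rows, so rows that repeat a pose let the fingers close. It gives the time, the measured TCP pose, the force and the opening at its end, in the units of the state.
- manip.get_obs(): the state, without advancing time (a new reading comes with each control period).
- manip.capture(name): name is "scene" or "side" or "wrist"; returns the picture (384x512x3 uint8, red, green, blue); there is no depth.
- manip.camera_model(name): a dict with "vertical_fov" (degrees; the focal length in pixels is half the picture's height over the tangent of half this angle, whatever the lens; pixels are square), "cx", "cy" (the principal point, pixels), "k1" (the pictures are not rectified: a ray, as slopes to the right and down, at radius r is drawn at 1 + k1 r^2 times it, then the intrinsics apply), "origin" and "rotation" of the camera in the world. Camera axes: x right, y down, z forward; pixel columns grow to the right and rows downward; lengths in m; the calibration is good to about 2 mm. A picture is of the moment at which its call begins: read the wrist's pose just before it. camera_model takes no time and is no camera call; for the wrist camera it gives the pose at the moment of the call.
- manip.job_done(): hands the job in, once; it reports no verdict.
Trained networks look in the newest picture that a camera, given by its name, has taken for a name from the list of things; names that differ only in an ending like _2 or _b are one class to them, and where a whole thing is asked for, a point or a joint stands for the part that bears it (a point fixed in the world has none). Each returns a list of dicts, best first, with "conf" (0 to 1); they miss things now and then, are a little off and sometimes report something else, mostly with a low value. They report only what shows in the picture. A call takes as long as a camera call.
- manip.trace(label, camera): "region" (384x512 bool, what is visible of it).
- manip.tip_of(label, camera): "point" ([x, y, z] in m, in the coordinates of the camera as it stood for that picture, good to about 4 mm: a listed point, or the origin of a listed thing).
The state is a dict: "time": time; "joint_positions": joint angles; "dq": joint speeds; "effort": joint torques, N m; "ee_pos": TCP position; "tcp_rot": TCP orientation; "contact_force": force on the tool from outside, world axes, zero at the start; "moment": the same for the moment, N m; "opening": finger opening in m.
Only numpy, scipy, OpenCV 4.12 (cv2) and the standard library are available. Lean on these libraries where they do the work, as an engineer would, in place of code of your own. Each camera call takes 0.05 s, during which the arm holds its last target.

## Working session

There is one attempt and no reset: what is moved stays moved. The work goes in short steps, Python scripts to look and compute and a tool call to move; the robot and the scene stay as the last step left them, time stands still between calls to the robot, and variables do not carry over. Pictures are saved under pics/ and viewed, and the job is handed in when it is done.

Besides the shell and the picture viewer there is one more tool, called after "Call:" as name(argument=value, ...) on one line, values as JSON. send_rows: Moves the arm, as the interface text tells. Its arguments: {"type":"object","properties":{"rows":{"type":"array","items":{"type":"array","items":{"type":"number"}}},"newtons":{"type":"number"}},"required":["rows"]}

```bash
mkdir -p pics; ls; cat > h.py <<'E'
import numpy as np, cv2
from bench import manip
def snap(n,f):
    im=manip.capture(n); cv2.imwrite('pics/'+f,im[:,:,::-1]); return im
def cm(n):
    m=manip.camera_model(n); return m,np.array(m['origin']),np.array(m['rotation'])
def ray(m,u,v):
    f=192/np.tan(np.radians(m['vertical_fov'])/2)
    xd=np.array([(u-m['cx'])/f,(v-m['cy'])/f]); x=xd.copy()
    for _ in range(30): x=xd/(1+m['k1']*(x@x))
    d=np.array(m['rotation'])@np.array([x[0],x[1],1]); return np.array(m['origin']),d/np.linalg.norm(d)
def onz(m,u,v,z):
    o,d=ray(m,u,v); return o+d*(z-o[2])/d[2]
def proj(m,p):
    f=192/np.tan(np.radians(m['vertical_fov'])/2)
    c=np.array(m['rotation']).T@(np.array(p)-np.array(m['origin'])); x=c[:2]/c[2]
    x=x*(1+m['k1']*(x@x)); return x*f+[m['cx'],m['cy']]
def tri(m1,p1,m2,p2):
    o1,d1=ray(m1,*p1);o2,d2=ray(m2,*p2)
    A=np.stack([d1,-d2],1);t=np.linalg.lstsq(A,o2-o1,rcond=None)[0]
    a=o1+t[0]*d1;b=o2+t[1]*d2; return (a+b)/2,np.linalg.norm(a-b)
E
python3 - <<'E'
from h import *
np.set_printoptions(precision=4,suppress=True)
print(manip.get_obs())
for n in ['scene','side','wrist']:
    m,o,R=cm(n); print(n,m)
    snap(n,n+'0.png')
    for l in ['wide_ring','narrow_ring','pin_foot','jig','handle','pointer','mark','mark_line','goblet','brass_disc','dome']:
        r=manip.tip_of(l,n)
        print(l,[(round(x['conf'],2),np.round(R@np.array(x['point'])+o,4),np.round(proj(m,R@np.array(x['point'])+o))) for x in r[:3]])
print(manip.get_obs()['time'])
E
```

```text
pics
{'time': 0.0, 'joint_positions': array([-0.0697,  0.309 ,  1.6352,  0.    ,  1.1997, -0.0697]), 'dq': array([0.0001, 0.0011, 0.0001, 0.0007, 0.0016, 0.0001]), 'effort': array([  0.0001, -41.5252, -27.6667,  -0.0002,   0.0101,  -0.    ]), 'ee_pos': array([0.6242, 0.    , 0.23  ]), 'tcp_rot': array([-3.1414,  0.0023,  0.    ]), 'contact_force': array([ 0.3251, -0.2156, -0.1877]), 'moment': array([-0.0045, -0.0203,  0.0019]), 'opening': 0.0856336416628211}
scene {'vertical_fov': 45.07100631008089, 'cx': 247.84543595449983, 'cy': 186.3143704095034, 'k1': -0.11204432311328699, 'origin': array([ 1.3661, -0.6891,  0.9078]), 'rotation': array([-2.2568, -0.0162,  0.8517])}Traceback (most recent call last):
  File "<stdin>", line 9, in <module>
  File "h.py", line 16, in proj
    c=np.array(m['rotation']).T@(np.array(p)-np.array(m['origin'])); x=c[:2]/c[2]
                                                                       ~^^^^
IndexError: invalid index to scalar variable.
```

```bash
cat > p.py <<'E'
s=open('h.py').read()
s=s.replace("def snap","from scipy.spatial.transform import Rotation as Ro\ndef rot(m): return Ro.from_euler('xyz',m['rotation']).as_matrix()\ndef snap")
s=s.replace("np.array(m['rotation'])","rot(m)")
open('h.py','w').write(s)
E
python3 p.py
python3 - <<'E'
from h import *
np.set_printoptions(precision=4,suppress=True)
for n in ['scene','side','wrist']:
    m,o,R=cm(n); print(n,m)
    snap(n,n+'0.png')
    for l in ['wide_ring','narrow_ring','pin_foot','jig','handle','pointer','mark_line','goblet','brass_disc','dome']:
        r=manip.tip_of(l,n)
        print(l,[(round(x['conf'],2),np.round(R@np.array(x['point'])+o,4),np.round(proj(m,R@np.array(x['point'])+o))) for x in r[:3]])
print(manip.get_obs()['time'])
E
```

```text
scene {'vertical_fov': 45.07100631008089, 'cx': 247.84543595449983, 'cy': 186.3143704095034, 'k1': -0.11204432311328699, 'origin': array([ 1.3661, -0.6891,  0.9078]), 'rotation': array([-2.2568, -0.0162,  0.8517])}
wide_ring [(0.69, array([ 0.3923, -0.2637, -0.0023]), array([134., 206.]))]
narrow_ring [(0.63, array([ 0.6016, -0.265 , -0.0055]), array([174., 247.]))]
pin_foot [(0.93, array([ 0.5402, -0.0152,  0.0152]), array([231., 191.]))]
jig [(0.8, array([ 0.5387, -0.0202,  0.0006]), array([229., 196.]))]
handle [(0.67, array([0.5152, 0.0595, 0.0465]), array([244., 170.]))]
pointer [(0.87, array([0.5556, 0.0414, 0.0244]), array([248., 184.]))]
mark_line [(0.44, array([0.5397, 0.1   , 0.0253]), array([259., 174.]))]
goblet [(0.56, array([0.4998, 0.3536, 0.0035]), array([305., 145.]))]
brass_disc [(0.68, array([ 0.6845,  0.345 , -0.0011]), array([344., 171.]))]
dome []
side {'vertical_fov': 57.807112490052866, 'cx': 254.72473121084295, 'cy': 186.26985583839948, 'k1': -0.020785234658664994, 'origin': array([0.5624, 0.6551, 0.6342]), 'rotation': array([-2.2958,  0.0168,  3.1381])}
wide
[... 1167 characters left out ...]
ray([ 0.6055, -0.2647,  0.0002]), array([244., 339.]))]
pin_foot [(0.84, array([ 0.5367, -0.0155,  0.0117]), array([184., 176.]))]
jig [(0.69, array([ 0.5366, -0.0168, -0.0056]), array([187., 174.])), (0.65, array([0.5585, 0.0396, 0.024 ]), array([197., 131.]))]
handle [(0.97, array([0.5152, 0.066 , 0.0523]), array([148., 107.]))]
pointer [(0.96, array([0.5584, 0.0373, 0.026 ]), array([197., 133.]))]
mark_line [(0.6, array([0.5405, 0.1016, 0.0224]), array([178.,  72.])), (0.21, array([ 0.5383, -0.014 , -0.0009]), array([187., 173.]))]
goblet []
brass_disc [(0.25, array([0.5386, 0.0993, 0.0188]), array([177.,  74.]))]
dome [(0.77, array([ 0.7638, -0.1961, -0.001 ]), array([356., 299.]))]
1.75
```

```bash
ls pics
```

```text
scene0.png
side0.png
wrist0.png
```

View pics/scene0.png

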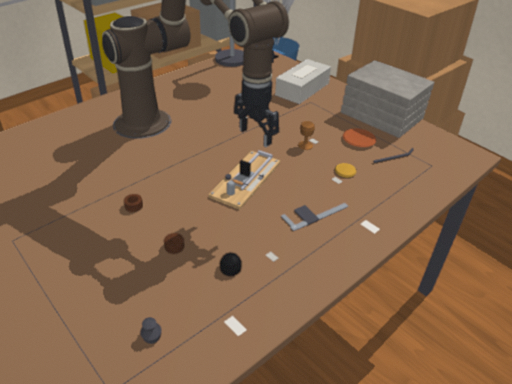

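View pics/side0.png

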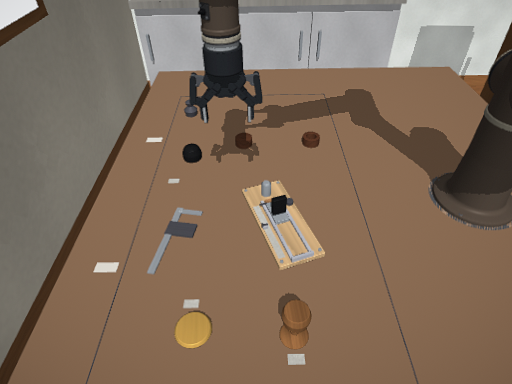

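View pics/wrist0.png

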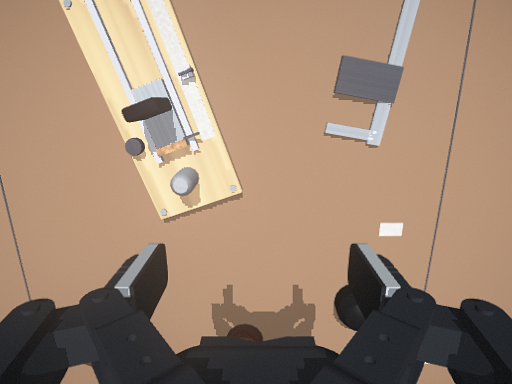

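```bash
python3 - <<'E'
import cv2,numpy as np
a=cv2.imread('pics/scene0.png');b=cv2.imread('pics/side0.png');c=cv2.imread('pics/wrist0.png')
k=lambda i,x,y,s:cv2.resize(i[y:y+s,x:x+s],(390,290) if 0 else (290,290),interpolation=cv2.INTER_CUBIC)
cv2.imwrite('pics/z1.png',np.vstack([np.hstack([k(a,112,185,40),k(a,154,222,40)]),np.hstack([k(b,290,118,40),k(b,222,118,40)])]))
cv2.imwrite('pics/z2.png',cv2.resize(c[0:230,50:260],None,fx=2.6,fy=2.6,interpolation=cv2.INTER_CUBIC))
E
```

```text
(no output)
```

View pics/z1.png

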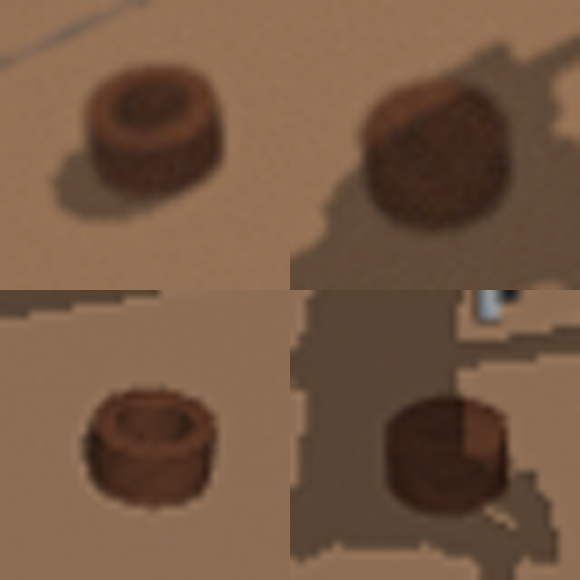

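View pics/z2.png

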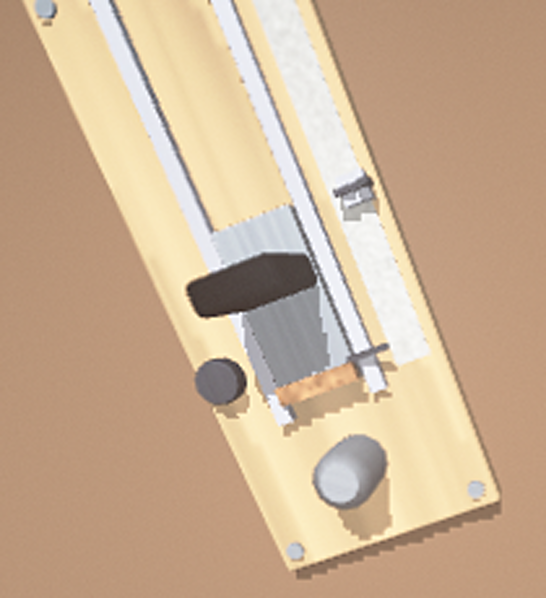

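Call:
send_rows(rows=[[-230,250,40,-17.5,85],[-230,250,40,-17.5,85],[-230,250,40,-17.5,85],[-230,250,40,-17.5,85],[-230,250,40,-17.5,85],[-230,250,40,-17.5,85],[-230,250,40,-17.5,85],[-230,250,40,-17.5,85]], newtons=30)

```text
time: 2.55
ee_pos: [0.3915, -0.2527, 0.1907]
tcp_rot: [-3.141, 0.002, 0.3]
contact_force: [-0.2, 1.6, -0.4]
opening: 0.0846
```

Call:
send_rows(rows=[[0,0,0,0,85],[0,0,0,0,85]])

```text
time: 2.75
ee_pos: [0.3919, -0.2525, 0.1909]
tcp_rot: [-3.142, 0.002, 0.3]
contact_force: [-0.1, 0.2, 0.6]
opening: 0.0846
```

```bash
python3 - <<'E'
from h import *
np.set_printoptions(precision=4,suppress=True)
o_=manip.get_obs();print(o_['time'],o_['ee_pos'],o_['tcp_rot'])
for n in ['wrist','scene','side']:
    m,o,R=cm(n)
    snap(n,n+'1.png')
    for l in (['wide_ring','narrow_ring'] if n=='wrist' else ['wide_ring','narrow_ring','pin_foot','handle','pointer','mark_line','dome']):
        r=manip.tip_of(l,n)
        print(l,[(round(x['conf'],2),np.round(R@np.array(x['point'])+o,4),np.round(proj(m,R@np.array(x['point'])+o))) for x in r[:3]])
E
```

```text
2.75 [ 0.3919 -0.2525  0.1909] [-3.1415  0.002   0.2996]
wide_ring [(0.89, array([ 0.3949, -0.2615, -0.0044]), array([257., 176.]))]
narrow_ring [(0.87, array([ 0.6021, -0.2639, -0.    ]), array([426., 230.]))]
wide_ring [(0.76, array([ 0.3935, -0.263 , -0.0052]), array([135., 207.]))]
narrow_ring [(0.65, array([ 0.6009, -0.2643, -0.003 ]), array([174., 246.]))]
pin_foot [(0.98, array([ 0.543 , -0.0178,  0.0148]), array([231., 192.]))]
handle [(0.65, array([0.5102, 0.0598, 0.0464]), array([243., 169.]))]
pointer [(0.8, array([0.5583, 0.0395, 0.025 ]), array([248., 184.]))]
mark_line [(0.49, array([0.5417, 0.101 , 0.0231]), array([260., 174.]))]
dome [(0.76, array([ 0.7562, -0.2017, -0.0003]), array([228., 268.]))]
wide_ring [(0.83, array([ 0.3952, -0.2598,  0.0009]), array([310., 144.]))]
narrow_ring [(0.48, array([ 0.6115, -0.268 , -0.0021]), array([242., 144.]))]
pin_foot [(0.9, array([ 0.545 , -0.0222,  0.0147]), array([264., 192.]))]
handle [(0.71, array([0.5142, 0.0656, 0.0514]), array([278., 205.]))]
pointer [(0.68, array([0.5626, 0.0354, 0.0262]), array([258., 204.]))]
mark_line [(0.6, array([0.5391, 0.0965, 0.0226]), array([268., 223.]))]
dome [(0.53, array([ 0.763 , -0.1982, -0.0009]), array([192., 158.]))]
```

View pics/wrist1.png

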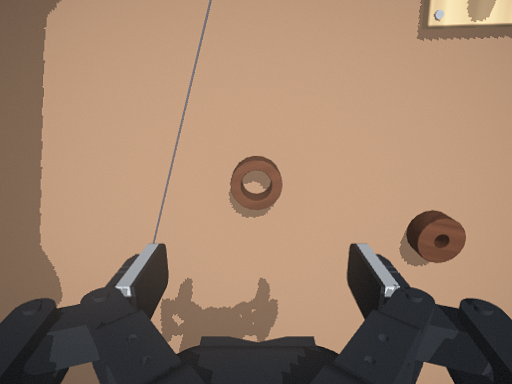

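View pics/side1.png

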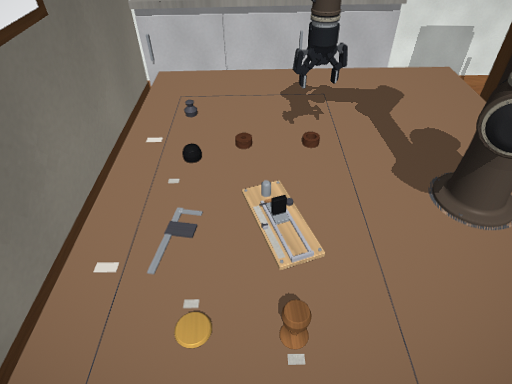

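```bash
cat >> h.py <<'E'
from scipy.optimize import minimize
def cylfit(m,mask,x0,r=.027,h=.028,z=0.):
    a=np.linspace(0,2*np.pi,60)
    mask=mask.astype(np.uint8)
    def hull(p):
        pts=[proj(m,(p[0]+r*np.cos(t),p[1]+r*np.sin(t),zz)) for t in a for zz in (z,z+h)]
        return cv2.convexHull(np.float32(pts))
    def cost(p):
        hp=hull(p); im=np.zeros(mask.shape,np.uint8)
        cv2.fillPoly(im,[np.int32(np.round(hp*16))],1,shift=4)
        M=cv2.moments(hp)
        return (im!=mask).sum()
    r_=minimize(cost,x0,method='Nelder-Mead',options=dict(initial_simplex=np.array(x0)+np.array([[0,0],[.01,0],[0,.01]]),xatol=2e-4))
    return r_.x,r_.fun,mask.sum()
E
python3 - <<'E'
from h import *
for n in ['wrist','side','scene']:
    m,o,R=cm(n); manip.capture(n)
    for l,x0 in (('wide_ring',(.395,-.262)),):
        r=manip.trace(l,n); print(n,r[0]['conf'])
        k=r[0]['region']; 
        k=cv2.morphologyEx(k.astype(np.uint8),cv2.MORPH_CLOSE,np.ones((3,3)))
        c,_=cv2.findContours(k,0,2); f=np.zeros_like(k); cv2.drawContours(f,c,-1,1,-1)
        print(cylfit(m,f,x0))
        # free height: bottom z
        print([ (z,cylfit(m,f,x0,z=z)[1]) for z in (-.01,0,.01)])
o_=manip.get_obs();print(o_['time'],o_['ee_pos'],o_['tcp_rot'])
E
```

```text
wrist 0.78
(array([ 0.3942548 , -0.26371196]), np.float64(133.0), np.uint64(2251))
[(-0.01, np.float64(51.0)), (0, np.float64(133.0)), (0.01, np.float64(285.0))]
side 0.52
(array([ 0.39441162, -0.26191333]), np.float64(36.0), np.uint64(248))
[(-0.01, np.float64(25.0)), (0, np.float64(36.0)), (0.01, np.float64(44.0))]
scene 0.5
(array([ 0.39236084, -0.26612231]), np.float64(69.0), np.uint64(270))
[(-0.01, np.float64(63.0)), (0, np.float64(69.0)), (0.01, np.float64(76.0))]
4.0 [ 0.39148252 -0.2527062   0.19065787] [-3.14134169e+00  2.46355483e-03  2.99571825e-01]
```

Call:
send_rows(rows=[[-1,11,50,0,85],[-1,11,100,0,85],[-1,11,150,0,85],[-1,11,175,0,85],[-1,11,187,0,85],[-1,11,187,0,85],[-1,11,187,0,50],[-1,11,187,0,50]], newtons=25)

```text
time: 4.8
ee_pos: [0.395, -0.2649, 0.0056]
tcp_rot: [3.138, 0.0, 0.3]
contact_force: [0.3, 0.9, -0.6]
opening: 0.059
```

Call:
send_rows(rows=[[0,0,0,0,50],[0,0,0,0,50],[0,0,0,0,50],[0,0,0,0,50]])

```text
time: 5.2
ee_pos: [0.3953, -0.2652, 0.0061]
tcp_rot: [3.138, -0.0, 0.3]
contact_force: [-0.2, 1.6, 3.4]
opening: 0.0537
```

Call:
send_rows(rows=[[0,0,-40,0,45],[0,0,-80,0,45],[40,-25,-120,0,45],[80,-50,-140,0,45],[120,-75,-140,0,45],[160,-100,-140,0,45],[200,-126,-140,0,45],[213,-134,-140,0,45]], newtons=30)

```text
time: 6.0
ee_pos: [0.5616, -0.0704, 0.146]
tcp_rot: [3.138, -0.003, 0.303]
contact_force: [-0.2, 0.4, 0.1]
opening: 0.0534
```

Call:
send_rows(rows=[[0,0,0,0,45],[0,0,0,0,45],[0,0,0,0,45]])

```text
time: 6.3
ee_pos: [0.5601, -0.0715, 0.1454]
tcp_rot: [3.138, -0.001, 0.302]
contact_force: [-1.4, -0.1, -0.3]
opening: 0.0532
```

```bash
python3 - <<'E'
from h import *
np.set_printoptions(precision=4,suppress=True)
o_=manip.get_obs();print(o_['time'],o_['ee_pos'],o_['tcp_rot'],o_['opening'])
for n in ['wrist','scene','side']:
    m,o,R=cm(n); 
    snap(n,n+'2.png')
    for l in (['wide_ring','pin_foot','handle','pointer','mark_line'] if n=='wrist' else ['wide_ring','pin_foot']):
        r=manip.tip_of(l,n)
        print(l,[(round(x['conf'],2),np.round(R@np.array(x['point'])+o,4),np.round(proj(m,R@np.array(x['point'])+o))) for x in r[:3]])
    if n=='wrist':
        np.save('w2.npy',np.array([m],dtype=object),allow_pickle=True)
E
```

```text
6.3 [ 0.5601 -0.0715  0.1454] [ 3.138  -0.0008  0.3019] 0.05320215049436392
wide_ring [(0.71, array([ 0.5575, -0.0693,  0.1361]), array([253., 236.]))]
pin_foot [(0.84, array([ 0.5393, -0.0133,  0.0128]), array([254., 113.]))]
handle []
pointer [(0.91, array([0.5597, 0.038 , 0.0251]), array([298.,  57.]))]
mark_line [(0.16, array([0.5588, 0.0381, 0.0255]), array([297.,  56.]))]
wide_ring [(0.5, array([ 0.559 , -0.0676,  0.1382]), array([220., 168.]))]
pin_foot [(0.85, array([ 0.543 , -0.0168,  0.0136]), array([231., 193.])), (0.17, array([0.5414, 0.0953, 0.0148]), array([258., 177.]))]
wide_ring [(0.67, array([ 0.5625, -0.0694,  0.1411]), array([257., 142.])), (0.39, array([0.5421, 0.0958, 0.0244]), array([267., 222.]))]
pin_foot [(0.85, array([ 0.5443, -0.0182,  0.015 ]), array([265., 193.]))]
```

View pics/wrist2.png

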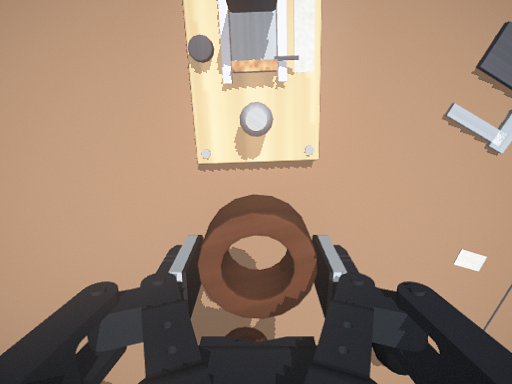

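View pics/side2.png

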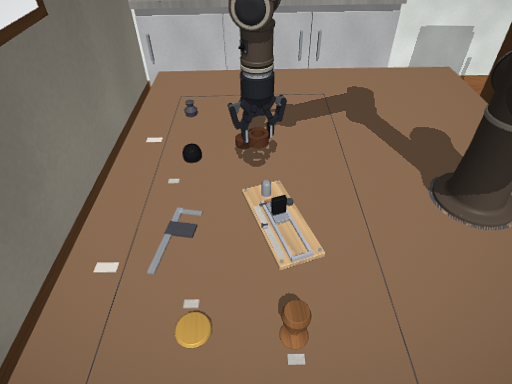

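```bash
python3 - <<'E'
import cv2
c=cv2.imread('pics/wrist2.png')
cv2.imwrite('pics/z3.png',cv2.resize(c[40:180,180:335],None,fx=4,fy=4,interpolation=cv2.INTER_CUBIC))
cv2.imwrite('pics/z4.png',cv2.resize(c[180:330,160:360],None,fx=4,fy=4,interpolation=cv2.INTER_CUBIC))
E
```

```text
(no output)
```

View pics/z3.png

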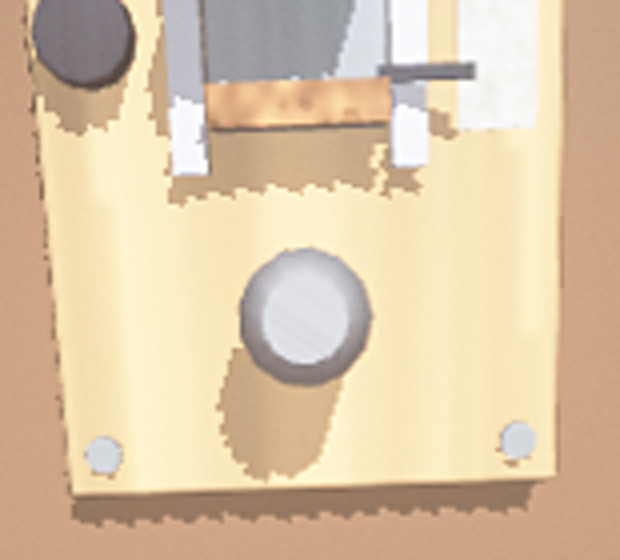

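View pics/z4.png

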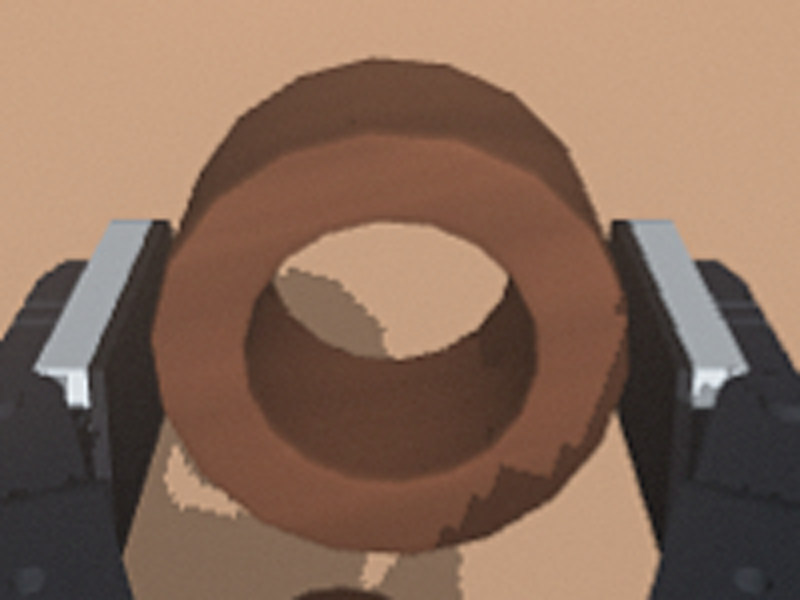

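```bash
python3 - <<'E'
from h import *
np.set_printoptions(precision=4,suppress=True)
m=np.load('w2.npy',allow_pickle=True)[0]
for z in (.05,.054): print('pin',onz(m,256.5,120,z))
A=onz(m,198.7,163.6,.014);B=onz(m,319,159.2,.014);print('corners',A,B,np.linalg.norm(A-B),np.degrees(np.arctan2(*(B-A)[1::-1])))
c=lambda x,y:(180+x/4,40+y/4)
b1=onz(m,*c(103,455),.014);b2=onz(m,*c(518,441),.014);print('bolts',b1,b2,np.degrees(np.arctan2(*(b2-b1)[1::-1])))
a=np.linspace(0,2*np.pi,60)
def ext(x,y,z,r):
    P=np.array([proj(m,(x+r*np.cos(t),y+r*np.sin(t),z)) for t in a]);return np.array([P[:,0].min(),P[:,0].max(),P[:,1].min(),P[:,1].max()])
k=lambda e:np.array([160+e[0]/4,160+e[1]/4,180+e[2]/4,180+e[3]/4])
from scipy.optimize import least_squares
o1=k((152,628,132,552));o2=k((245,537,222,482))
for z in (.160,.1675,.172):
    s=least_squares(lambda p:np.r_[ext(*p,z,.027)-o1,ext(*p,z,.016)-o2],[.56,-.07],diff_step=1e-4);print(z,s.x,s.fun)
s=least_squares(lambda p:np.r_[ext(*p,.027)-o1,ext(*p,.016)-o2],[.56,-.07,.167],diff_step=1e-4);print(s.x,s.fun)
op=k((0,0,0,0))
f=[180+240/4,180+371/4]; print([ext(.5405,-.0165,.048,.013),f,40+248/4,40+386/4])
# triangulate pin top with side/scene of earlier
E
```

```text
pin [ 0.5427 -0.0164  0.05  ]
pin [ 0.5426 -0.0161  0.054 ]
corners [ 0.5051 -0.0704  0.014 ] [ 0.6068 -0.0347  0.014 ] 0.1077456737713648 19.34839624719966
bolts [ 0.509  -0.0599  0.014 ] [ 0.5959 -0.0297  0.014 ] 19.168213789683843
0.16 [ 0.561  -0.0734] [ 1.114  -0.8875  0.8342 -0.5618  1.7249 -1.9563  1.3834 -2.3279]
0.1675 [ 0.5598 -0.0695] [-2.5373  2.767  -2.0853  2.9434 -0.4353  0.2131  0.0273  0.1019]
0.172 [ 0.559  -0.0671] [-4.9527  5.1848 -3.9906  5.2826 -1.8642  1.6487 -0.836   1.7383]
[ 0.5605 -0.0717  0.1633] [-0.4244  0.6522 -0.4016  0.9105  0.8147 -1.0424  0.8046 -1.3106]
[array([236.3853, 270.9016, 101.2158, 136.5166]), [240.0, 272.75], 102.0, 136.5]
```

Call:
send_rows(rows=[[0,-30,20,-2,45],[0,-58,50,-2,45],[0,-58,70,-2,45],[0,-58,75,-2,45],[0,-58,75,-2,45],[0,-58,75,-2,45]])

```text
time: 7.5
ee_pos: [0.5459, -0.0158, 0.0719]
tcp_rot: [3.136, -0.005, 0.337]
contact_force: [0.3, -0.1, -0.4]
opening: 0.0538
```

```bash
python3 - <<'E'
from h import *
np.set_printoptions(precision=4,suppress=True)
o_=manip.get_obs();print(o_['time'],o_['ee_pos'],o_['tcp_rot'],o_['opening'])
for n in ['wrist','scene','side']:
    m,o,R=cm(n); 
    im=snap(n,n+'3.png')
    if n=='wrist':np.save('w3.npy',np.array([m],dtype=object),allow_pickle=True)
    if n=='wrist': z=im[170:330,160:360]
    if n=='scene': z=im[150:230,180:280]
    if n=='side': z=im[150:230,210:310]
    cv2.imwrite(f'pics/z5{n}.png',cv2.resize(z,(800,640) ,interpolation=cv2.INTER_CUBIC)[:600,:,::-1])
E
```

```text
7.5 [ 0.5459 -0.0158  0.0719] [ 3.1364 -0.0048  0.3373] 0.053829215812168055
```

View pics/z5wrist.png

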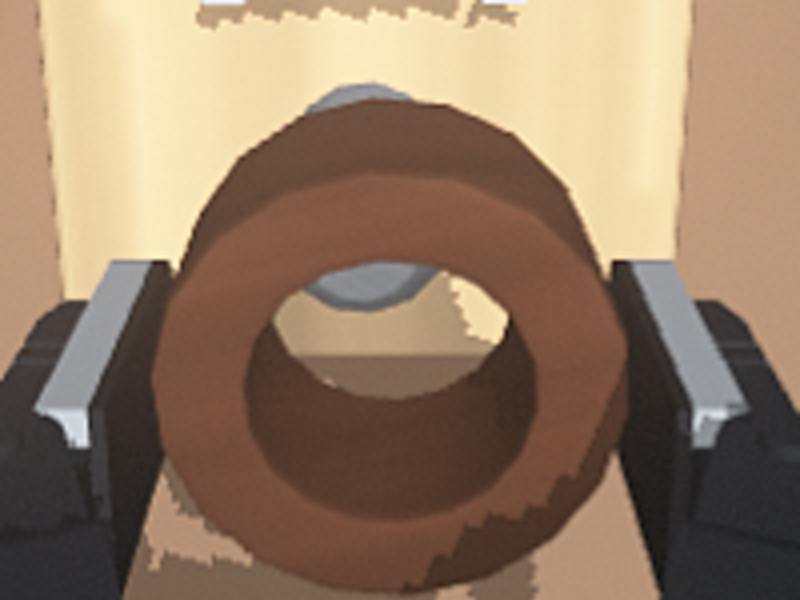

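View pics/z5scene.png

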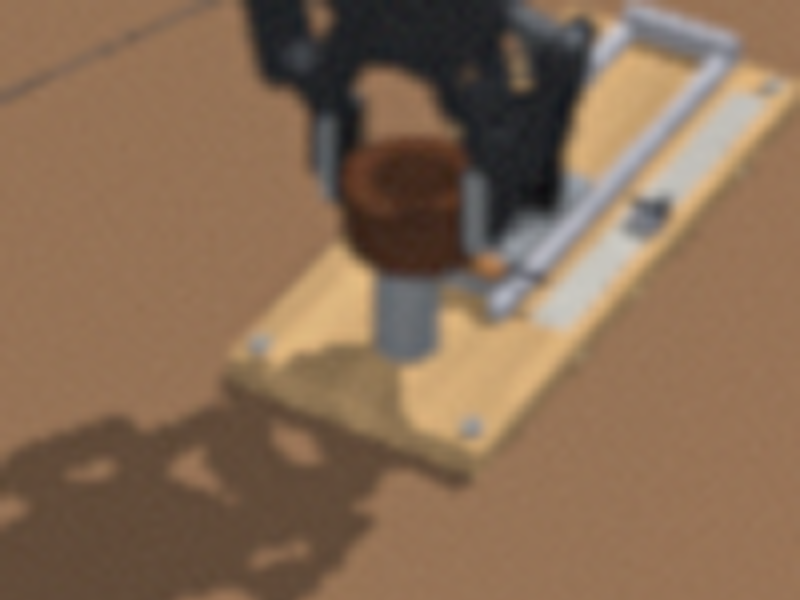

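View pics/z5side.png

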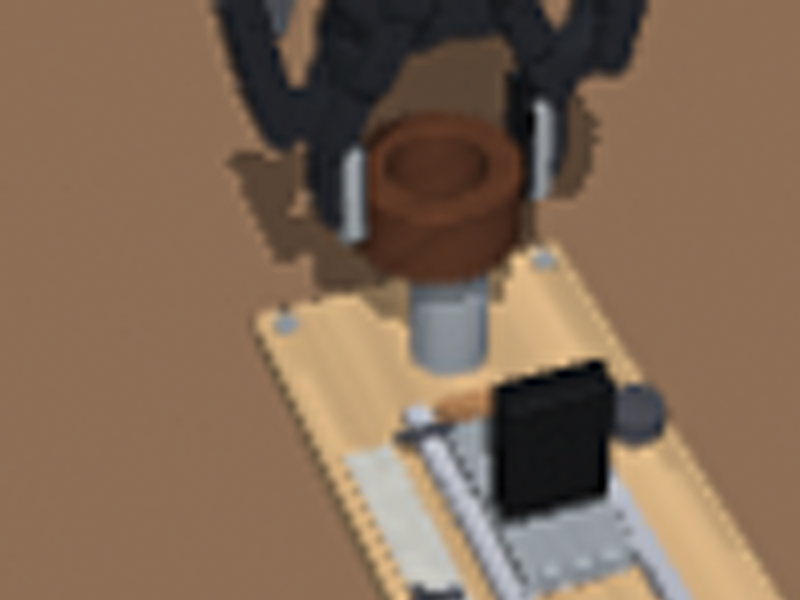

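```bash
python3 - <<'E'
from h import *
np.set_printoptions(precision=4,suppress=True)
m=np.load('w3.npy',allow_pickle=True)[0]
a=np.linspace(0,2*np.pi,60)
def ext(x,y,z,r):
    P=np.array([proj(m,(x+r*np.cos(t),y+r*np.sin(t),z)) for t in a]);return np.array([P[:,0].min(),P[:,0].max(),P[:,1].min(),P[:,1].max()])
print('rim bottom obs 247.5, top .. ',ext(.5427,-.0157,.048,.013))
print('top arc obs y',170+82/4, ext(.5427,-.0157,.014,.013))
k=lambda e:np.array([160+e[0]/4,160+e[1]/4,170+e[2]/4,170+e[3]/4])
from scipy.optimize import least_squares
o1=k((152,628,172,592));o2=k((245,537,262,520))
s=least_squares(lambda p:np.r_[ext(*p,.027)-o1,ext(*p,.016)-o2],[.545,-.016,.09],diff_step=1e-4);print(s.x,s.fun)
for n,cx in (('side',None),('scene',None)):
    m=manip.camera_model(n); print(n,proj(m,(.5427,-.0157,.014)),ext(.5427,-.0157,.014,.013))
E
```

```text
rim bottom obs 247.5, top ..  [229.0294 274.0097 207.1849 248.6901]
top arc obs y 190.5 [233.1128 271.1533 190.0635 225.8928]
[ 0.5463 -0.016   0.0897] [-0.407   0.6154 -0.4703  0.7079  0.8793 -1.0919  0.7354 -0.9634]
side [265.2867 193.5137] [260.3362 270.2409 190.1883 196.9066]
scene [231.119  192.2134] [226.7854 235.4508 189.4462 195.0179]
```

Call:
send_rows(rows=[[-3.3,-1.5,0,0,45],[-3.3,-1.5,2,0,45],[-3.3,-1.5,10,0,45],[-3.3,-1.5,18,0,45],[-3.3,-1.5,26,0,45],[-3.3,-1.5,26,0,45]])

```text
time: 8.25
ee_pos: [0.5409, -0.0155, 0.0443]
tcp_rot: [3.138, -0.002, 0.337]
contact_force: [-0.5, 1.0, -0.4]
opening: 0.0533
```

Call:
send_rows(rows=[[1,0.5,6,0,45],[1,0.5,12,0,45],[1,0.5,18,0,45],[1,0.5,20,0,45],[1,0.5,20,0,45]])

```text
time: 8.75
ee_pos: [0.5416, -0.0156, 0.0237]
tcp_rot: [3.138, -0.001, 0.337]
contact_force: [0.4, 0.5, -0.6]
opening: 0.0533
```

```bash
python3 - <<'E'
from h import *
np.set_printoptions(precision=4,suppress=True)
for n in ['scene','side']:
    o_=manip.get_obs();print(o_['time'],o_['ee_pos'],o_['contact_force'])
    im=snap(n,n+'4.png')
    if n=='scene': z=im[150:230,180:280]
    if n=='side': z=im[150:230,210:310]
    cv2.imwrite(f'pics/z6{n}.png',cv2.resize(z,(600,480) ,interpolation=cv2.INTER_CUBIC)[:,:,::-1])
E
```

```text
8.75 [ 0.5416 -0.0156  0.0237] [ 0.3548  0.4671 -0.6198]
8.8 [ 0.542  -0.0157  0.0241] [ 0.312  -0.5646 -1.1312]
```

View pics/z6side.png

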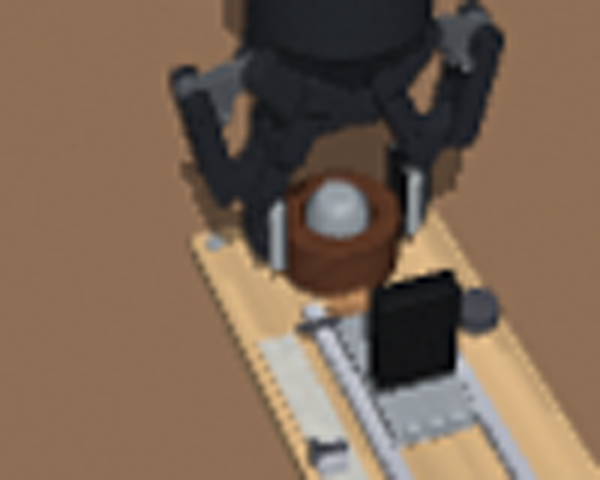

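View pics/z6scene.png

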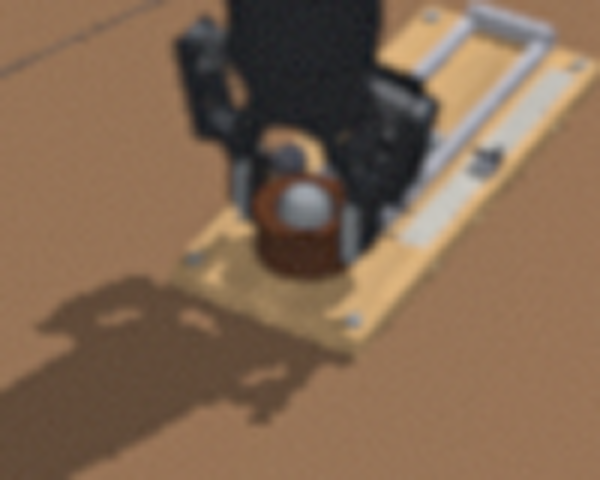

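Call:
send_rows(rows=[[0,0,2,0,45],[0,0,4,0,45],[0,0,4,0,45],[0,0,4,0,45]])

```text
time: 9.25
ee_pos: [0.5422, -0.0157, 0.0203]
tcp_rot: [3.138, -0.002, 0.337]
contact_force: [0.2, -0.3, -0.1]
opening: 0.0534
```

Call:
send_rows(rows=[[0,0,0,0,60],[0,0,0,0,85],[0,0,0,0,85],[0,0,0,0,85],[0,0,0,0,85]])

```text
time: 9.75
ee_pos: [0.5422, -0.0157, 0.0204]
tcp_rot: [3.138, -0.002, 0.337]
contact_force: [-0.4, 0.1, 0.7]
opening: 0.0851
```

Call:
send_rows(rows=[[0,0,-30,0,85],[0,0,-80,0,85],[0,0,-120,0,85],[0,0,-130,0,85],[0,0,-130,0,85],[0,0,-130,0,85]])

```text
time: 10.35
ee_pos: [0.5406, -0.0152, 0.1491]
tcp_rot: [3.139, -0.0, 0.337]
contact_force: [-0.0, 0.3, -1.5]
opening: 0.0851
```

```bash
python3 - <<'E'
from h import *
np.set_printoptions(precision=4,suppress=True)
o_=manip.get_obs();print(o_['time'],o_['ee_pos'],o_['tcp_rot'],o_['opening'])
for n in ['wrist','side','scene']:
    m,o,R=cm(n)
    im=snap(n,n+'5.png')
    if n=='wrist':np.save('w5.npy',np.array([m],dtype=object),allow_pickle=True)
    for l in ['wide_ring','pointer','handle','mark_line']:
        r=manip.tip_of(l,n)
        print(n,l,[(round(x['conf'],2),np.round(R@np.array(x['point'])+o,4),np.round(proj(m,R@np.array(x['point'])+o))) for x in r[:2]])
    if n=='side':
        cv2.imwrite('pics/z7side.png',cv2.resize(im[150:230,210:310],(600,480) ,interpolation=cv2.INTER_CUBIC)[:,:,::-1])
E
```

```text
10.35 [ 0.5406 -0.0152  0.1491] [ 3.1388 -0.      0.3371] 0.08509261087730711
wrist wide_ring [(0.72, array([ 0.5412, -0.0121,  0.0072]), array([259., 177.]))]
wrist pointer [(0.69, array([0.5609, 0.0384, 0.028 ]), array([301., 135.]))]
wrist handle [(0.66, array([0.5189, 0.0648, 0.0528]), array([265.,  85.]))]
wrist mark_line [(0.68, array([0.5405, 0.1012, 0.0203]), array([305.,  51.]))]
side wide_ring [(0.73, array([ 0.5414, -0.0137,  0.0179]), array([266., 193.]))]
side pointer [(0.85, array([0.5616, 0.0357, 0.0243]), array([258., 205.]))]
side handle [(0.56, array([0.5134, 0.0671, 0.055 ]), array([279., 204.]))]
side mark_line [(0.55, array([0.543 , 0.0946, 0.0259]), array([266., 221.]))]
scene wide_ring [(0.79, array([ 0.5413, -0.014 ,  0.012 ]), array([231., 192.]))]
scene pointer [(0.73, array([0.5563, 0.0415, 0.0253]), array([249., 184.])), (0.71, array([0.5392, 0.1017, 0.0129]), array([259., 176.]))]
scene handle [(0.65, array([0.5129, 0.0593, 0.049 ]), array([244., 169.]))]
scene mark_line []
```

View pics/wrist5.png

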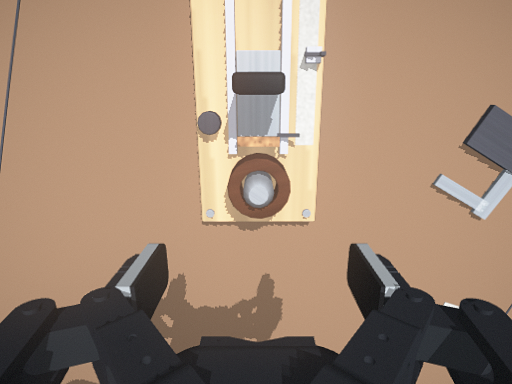

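View pics/z7side.png

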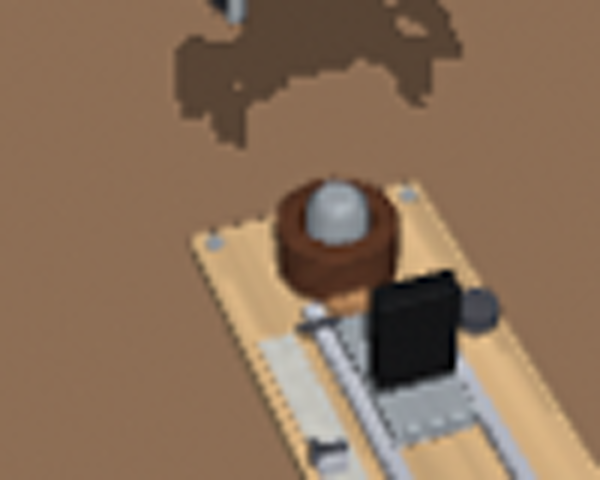

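```bash
python3 - <<'E'
import cv2
c=cv2.imread('pics/wrist5.png')
cv2.imwrite('pics/z8.png',cv2.resize(c[30:150,215:345],None,fx=5,fy=5,interpolation=cv2.INTER_CUBIC))
E
```

```text
(no output)
```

View pics/z8.png

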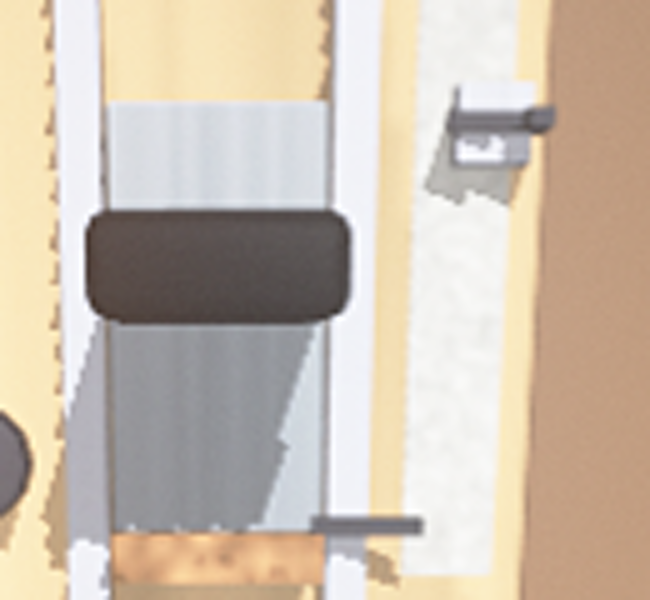

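```bash
python3 - <<'E'
from h import *
np.set_printoptions(precision=4,suppress=True)
m=np.load('w5.npy',allow_pickle=True)[0]
th=np.radians(19.2)
ms=manip.camera_model('side')
P=np.array([.5427,-.0157]);ex=np.array([np.cos(th),np.sin(th)]);ey=np.array([-np.sin(th),np.cos(th)])
J=lambda p:np.array([(p[:2]-P)@ex,(p[:2]-P)@ey])*1000
c=lambda x,y:(215+x/5,30+y/5)
for nm,q,z in (('ptr',(422,525),.026),('mark',(450,120),.030),('hd top',(220,262),.075),('hL',(88,262),.075),('hR',(350,262),.075),('hdtop',(220,210),.075),('hdbot',(220,320),.075)):
    p=onz(m,*c(*q),z);print(nm,p,J(p))
# stereo handle heights w/ side: top centre in side pic
s=lambda x,y:(210+x/6,150+y/6)
print(tri(m,c(220,215),ms,s(413,290)))   # top back edge-ish
print('mark tri',tri(m,c(450,120),ms,s(345,443)), 'ptr tri',tri(m,c(422,525),ms,s(300,327)))
for q in ((-.0275+0,.0),): pass
h=P+.085*ey; print('handle home',h, 'pred pix',proj(m,(*h,.075)))
print('now',manip.get_obs()['ee_pos'],J(manip.get_obs()['ee_pos']))
E
```

```text
ptr [0.5601 0.0379 0.026 ] [34.0934 44.9165]
mark [0.5407 0.0979 0.03  ] [ 35.4989 107.8851]
hd top [0.5144 0.064  0.075 ] [-0.5235 84.6222]
hL [0.498  0.0583 0.075 ] [-17.91    84.6129]
hR [0.5305 0.0697 0.075 ] [16.6019 84.6485]
hdtop [0.5122 0.0701 0.075 ] [-0.5398 91.061 ]
hdbot [0.5168 0.0571 0.075 ] [-0.5051 77.3096]
(array([0.5131, 0.0694, 0.0768]), np.float64(0.001197682379264139))
mark tri (array([0.541 , 0.0992, 0.0226]), np.float64(0.0009221947095074118)) ptr tri (array([0.5586, 0.0383, 0.0274]), np.float64(0.0026341561343042664))
handle home [0.5147 0.0646] pred pix [259.7968  81.7955]
now [ 0.5419 -0.0153  0.1505] [-0.6774  0.6238]
```

Call:
send_rows(rows=[[1,-40,0,8.5,60],[1,-84,0,17,60],[1,-84,0,25.5,60],[1,-84,0,34,60],[1,-84,0,42.5,60],[1,-84,0,51,60],[1,-84,0,59.5,60],[1,-84,0,68,60]])

```text
time: 11.9
ee_pos: [0.5151, 0.0643, 0.1503]
tcp_rot: [-3.141, -0.005, -0.856]
contact_force: [-0.0, -0.6, 0.1]
opening: 0.0601
```

Call:
send_rows(rows=[[0,0,0,8.5,60],[0,0,0,17,60],[0,0,0,22,60],[0,0,0,22,60],[0,0,0,22,60]])

```text
time: 12.4
ee_pos: [0.5152, 0.0643, 0.1504]
tcp_rot: [-3.139, -0.004, -1.238]
contact_force: [0.3, 0.3, 0.1]
opening: 0.06
```

```bash
python3 - <<'E'
from h import *
np.set_printoptions(precision=4,suppress=True)
o_=manip.get_obs();print(o_['time'],o_['ee_pos'],o_['tcp_rot'],o_['opening'],o_['joint_positions'])
y=o_['tcp_rot'][2]
d=np.array([.5147,.0646])-o_['ee_pos'][:2]; print('tx,ty',d@[np.cos(y),np.sin(y)],d@[np.sin(y),-np.cos(y)],'spin',np.degrees(y)+70.8)
m,o,R=cm('wrist');im=snap('wrist','wrist6.png')
th=np.radians(19.2);P=np.array([.5427,-.0157]);ex=np.array([np.cos(th),np.sin(th)]);ey=np.array([-np.sin(th),np.cos(th)])
for l in ['pointer','handle','mark_line']:
    r=manip.tip_of(l,'wrist')
    for x in r[:2]:
        p=R@np.array(x['point'])+o; print(l,round(x['conf'],2),p,(p[:2]-P)@ey)
E
```

```text
12.4 [0.5152 0.0643 0.1504] [-3.1388 -0.0041 -1.2377] 0.05996826916471104 [ 0.0422  0.2001  1.9504 -0.0037  0.9873  1.282 ]
tx,ty -0.00040010109841442666 0.0003444766212505479 spin -0.11725003128204037
pointer 0.69 [0.559  0.0359 0.0249] 0.043415893690713615
handle 0.82 [0.5172 0.0637 0.0514] 0.08338242579891972
mark_line 0.76 [0.5394 0.1019 0.0202] 0.1120934818848873
```

View pics/wrist6.png

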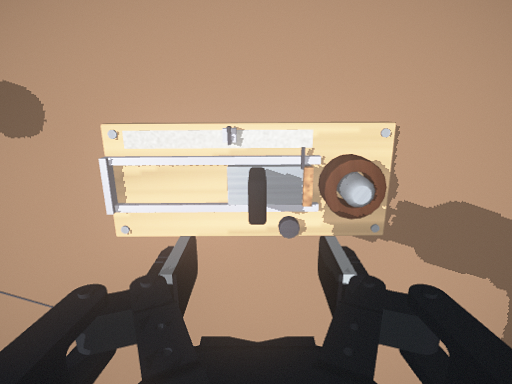

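Call:
send_rows(rows=[[0,0,50,0,60],[0,0,95,0,60],[0,0,112,0,60],[0,0,114,0,60],[0,0,114,0,60]], newtons=70)

```text
time: 13.1
ee_pos: [0.5157, 0.064, 0.0362]
tcp_rot: [-3.139, -0.004, -1.239]
contact_force: [0.6, -0.1, 0.1]
opening: 0.0602
```

Call:
send_rows(rows=[[0,0,0,0,8],[0,0,0,0,8],[0,0,0,0,8],[0,0,0,0,8],[0,0,0,0,8],[0,0,0,0,8],[0,0,0,0,8]], newtons=70)

```text
time: 13.8
ee_pos: [0.5167, 0.0646, 0.0378]
tcp_rot: [-3.137, -0.004, -1.238]
contact_force: [-1.8, 2.0, 6.9]
opening: 0.0133
```

```bash
python3 - <<'E'
from h import *
np.set_printoptions(precision=4,suppress=True)
o_=manip.get_obs();print(o_['time'],o_['ee_pos'],o_['tcp_rot'],o_['opening'],o_['contact_force'])
m,o,R=cm('wrist');im=snap('wrist','wrist7.png')
E
```

```text
13.8 [0.5167 0.0646 0.0378] [-3.137  -0.0037 -1.2384] 0.013293049824912912 [-1.8329  1.9753  6.8809]
```

View pics/wrist7.png

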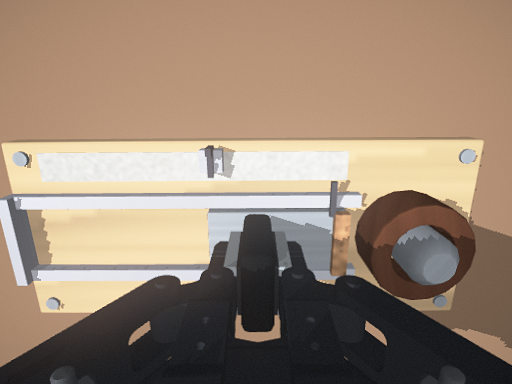

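Call:
send_rows(rows=[[-6,0,-1,0,8],[-13,0,-1,0,8],[-20,0,-1,0,8],[-28,0,-1,0,8],[-36,0,-1,0,8],[-44,0,-1,0,8],[-52,0,-1,0,8],[-56,0,-1,0,8]])

```text
time: 14.65
ee_pos: [0.4988, 0.1157, 0.0379]
tcp_rot: [-3.137, -0.008, -1.236]
contact_force: [4.6, -9.8, -6.7]
opening: 0.0132
```

Call:
send_rows(rows=[[0,0,0,0,8],[0,0,0,0,8]])

```text
time: 14.85
ee_pos: [0.4995, 0.1138, 0.0378]
tcp_rot: [-3.137, -0.011, -1.235]
contact_force: [3.5, -10.2, -3.9]
opening: 0.0132
```

```bash
python3 - <<'E'
from h import *
np.set_printoptions(precision=4,suppress=True)
o_=manip.get_obs();print(o_['time'],o_['ee_pos'],o_['tcp_rot'],o_['opening'],o_['contact_force'])
m,o,R=cm('wrist');im=snap('wrist','wrist8.png')
np.save('w8.npy',np.array([m],dtype=object),allow_pickle=True)
cv2.imwrite('pics/z9.png',cv2.resize(im[120:240,180:340],None,fx=5,fy=5,interpolation=cv2.INTER_CUBIC)[:,:,::-1])
th=np.radians(19.2);P=np.array([.5427,-.0157]);ex=np.array([np.cos(th),np.sin(th)]);ey=np.array([-np.sin(th),np.cos(th)])
for l in ['pointer','handle','mark_line']:
    r=manip.tip_of(l,'wrist')
    for x in r[:2]:
        p=R@np.array(x['point'])+o; print(l,round(x['conf'],2),p,(p[:2]-P)@ey)
E
```

```text
14.85 [0.4995 0.1138 0.0378] [-3.1365 -0.011  -1.2355] 0.013201454054909129 [  3.5025 -10.1658  -3.8735]
pointer 0.94 [0.5434 0.0888 0.0242] 0.09844886628936951
handle 0.96 [0.5026 0.115  0.0521] 0.13664506456652523
mark_line 0.81 [0.5404 0.1011 0.0231] 0.11103760286167925
```

View pics/wrist8.png

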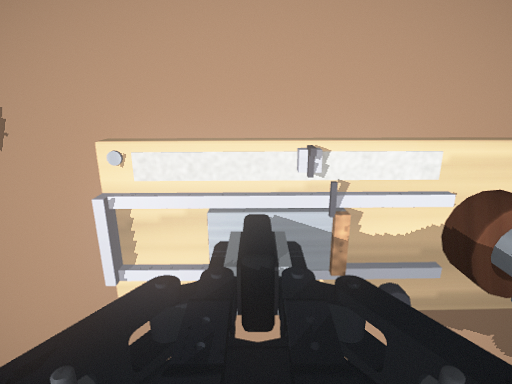

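View pics/z9.png

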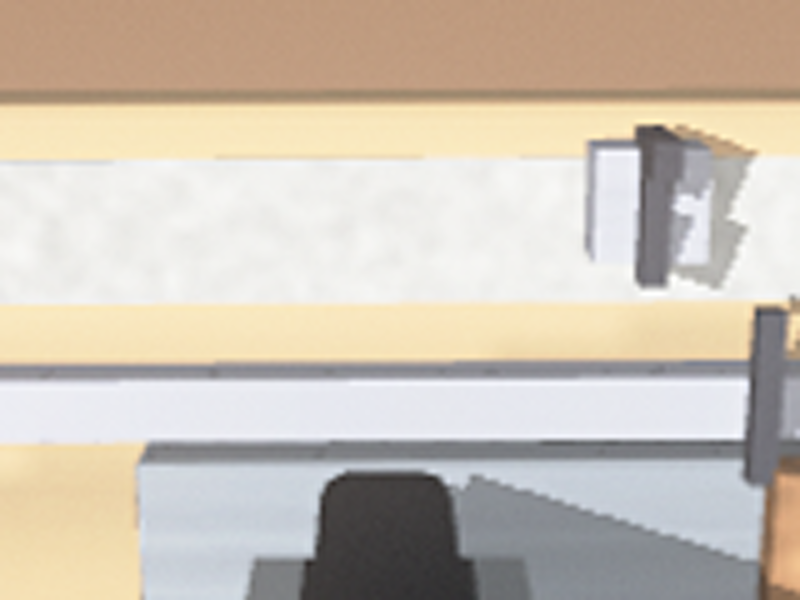

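```bash
python3 - <<'E'
from h import *
m=np.load('w8.npy',allow_pickle=True)[0]
th=np.radians(19.2);P=np.array([.5427,-.0157]);ex=np.array([np.cos(th),np.sin(th)]);ey=np.array([-np.sin(th),np.cos(th)])
c=lambda x,y:(180+x/5,120+y/5)
J=lambda p:np.array([(p[:2]-P)@ex,(p[:2]-P)@ey])*1000
print('ptr',J(onz(m,*c(770,312),.026)))
for z in (.022,.026,.030): print(z,J(onz(m,*c(650,285),z)))
E
```

```text
ptr [33.70981395 97.06707048]
0.022 [ 35.63161034 108.84127517]
0.026 [ 36.59991823 109.58353588]
0.03 [ 37.56822611 110.32579658]
```

Call:
send_rows(rows=[[-6,0,0,0,8],[-12,0,0,0,8],[-15,0,0,0,8],[-15,0,0,0,8],[-15,0,0,0,8]])

```text
time: 15.55
ee_pos: [0.4954, 0.1256, 0.0378]
tcp_rot: [-3.136, -0.014, -1.235]
contact_force: [4.0, -11.4, -2.3]
opening: 0.0133
```

```bash
cat > chk.py <<'E'
from h import *
import sys
np.set_printoptions(precision=4,suppress=True)
t=sys.argv[1]
o_=manip.get_obs();print(o_['time'],o_['ee_pos'],o_['tcp_rot'],o_['opening'],o_['contact_force'])
m,o,R=cm('wrist');im=snap('wrist',f'w{t}.png')
np.save(f'w{t}.npy',np.array([m],dtype=object),allow_pickle=True)
cv2.imwrite(f'pics/zw{t}.png',cv2.resize(im[120:240,240:400],None,fx=5,fy=5,interpolation=cv2.INTER_CUBIC)[:,:,::-1])
th=np.radians(19.2);P=np.array([.5427,-.0157]);ex=np.array([np.cos(th),np.sin(th)]);ey=np.array([-np.sin(th),np.cos(th)])
for l in ['pointer','mark_line']:
    r=manip.tip_of(l,'wrist')
    for x in r[:2]:
        p=R@np.array(x['point'])+o; print(l,round(x['conf'],2),p,(p[:2]-P)@ey)
E
python3 chk.py 9
```

```text
15.55 [0.4954 0.1256 0.0378] [-3.1363 -0.0143 -1.2353] 0.013286530833493715 [  4.046  -11.3568  -2.3398]
pointer 0.57 [0.5374 0.0967 0.0245] 0.10790880607012335
mark_line 0.86 [0.541  0.0994 0.0213] 0.10926392997442257
```

View pics/zw9.png

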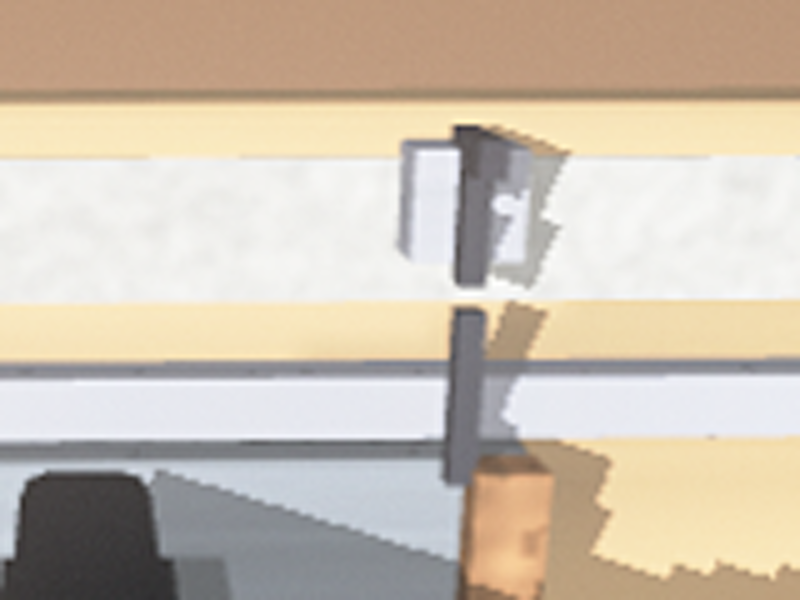

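Call:
send_rows(rows=[[-2.5,0,0,0,8],[-2.5,0,0,0,8],[-2.5,0,0,0,8],[-2.5,0,0,0,8],[-2.5,0,0,0,8]])

```text
time: 16.2
ee_pos: [0.4954, 0.1255, 0.0378]
tcp_rot: [-3.136, -0.017, -1.236]
contact_force: [4.1, -11.1, -1.9]
opening: 0.0134
```

```bash
python3 chk.py 10; python3 - <<'E'
from h import *
np.set_printoptions(precision=4,suppress=True)
for n in ['side','scene']:
    m,o,R=cm(n); im=snap(n,n+'9.png')
    for l in ['wide_ring','narrow_ring','goblet','brass_disc','dome']:
        r=manip.tip_of(l,n); print(n,l,[(round(x['conf'],2),np.round(R@np.array(x['point'])+o,4)) for x in r[:1]])
    z=im[140:240,210:335] if n=='side' else im[130:230,180:305]
    cv2.imwrite(f'pics/z10{n}.png',cv2.resize(z,None,fx=5,fy=5,interpolation=cv2.INTER_CUBIC)[:,:,::-1])
o_=manip.get_obs();print(o_['time'],o_['ee_pos'],o_['dq'])
E
```

```text
16.2 [0.4954 0.1255 0.0378] [-3.1361 -0.0174 -1.2356] 0.013377688013176948 [  4.0563 -11.0754  -1.8874]
pointer 0.86 [0.5388 0.0978 0.0251] 0.10851010353280442
pointer 0.32 [ 0.5404 -0.0102  0.0085] 0.005963685487717365
mark_line 0.76 [0.5417 0.1035 0.0205] 0.11293162441407727
side wide_ring [(0.58, array([ 0.5413, -0.0129,  0.0147]))]
side narrow_ring [(0.64, array([ 0.6076, -0.2681, -0.0025]))]
side goblet [(0.75, array([0.5031, 0.3579, 0.0013]))]
side brass_disc [(0.83, array([ 0.6902,  0.345 , -0.0003]))]
side dome [(0.83, array([ 0.762 , -0.2012,  0.0033]))]
scene wide_ring [(0.55, array([ 0.5411, -0.0143,  0.0135]))]
scene narrow_ring [(0.64, array([ 0.6026, -0.2634, -0.0049]))]
scene goblet [(0.89, array([0.4987, 0.355 , 0.0017]))]
scene brass_disc [(0.73, array([ 0.6845,  0.3406, -0.0027]))]
scene dome [(0.93, array([ 0.7567, -0.1995, -0.0033]))]
16.95 [0.4954 0.1255 0.0378] [-0.0001  0.0012  0.0006 -0.0015  0.0003  0.001 ]
```

View pics/zw10.png

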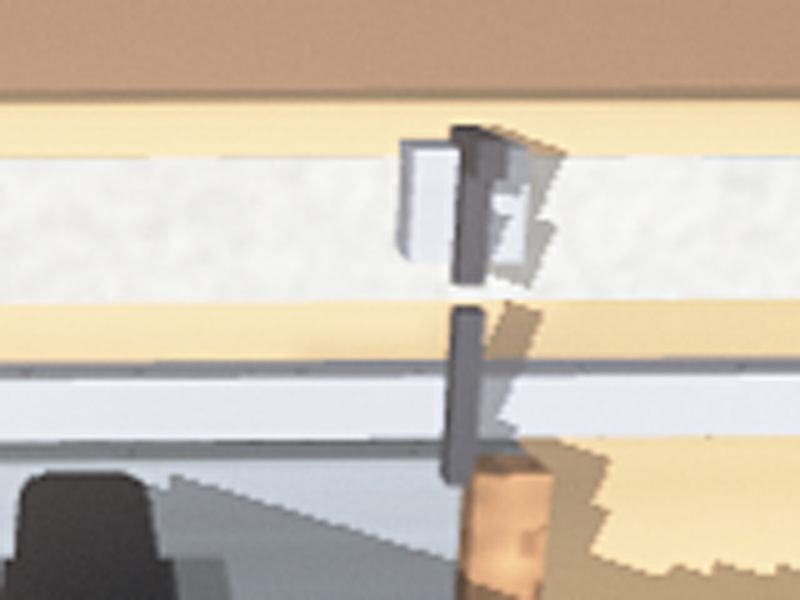

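View pics/z10side.png

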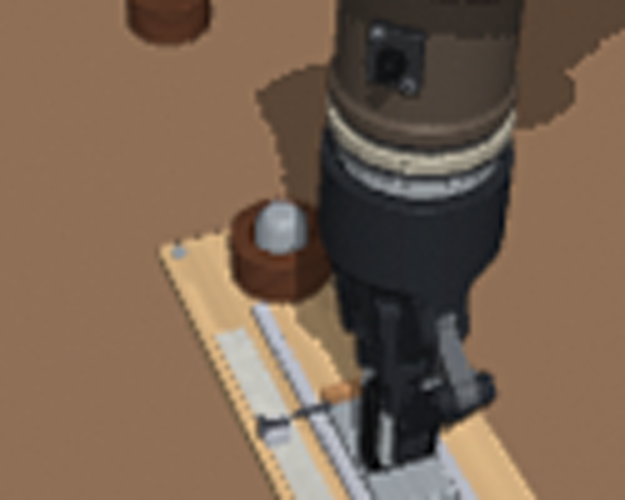

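View pics/scene9.png

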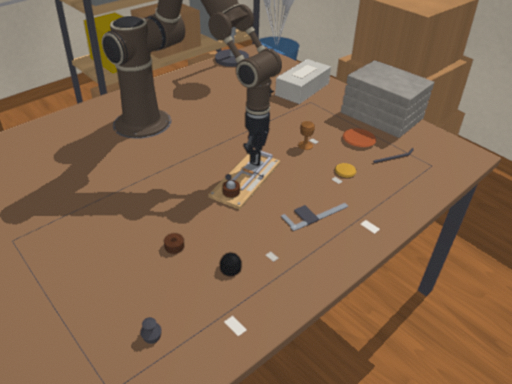

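```bash
python3 -c "
from bench import manip
print(manip.job_done()); print(manip.get_obs()['time'])"
```

```text
the job is handed in; nothing more can be done
None
the job is handed in; nothing more can be done
```

I put the wide-bored ring all the way down on the pin and let go of it. I then pinched the handle at 70 N, pulled the slide out until its pointer met the mark, and handed the job in at about 17 s while still holding it there.

**Slide at the mark:** In the last wrist picture, the pointer tip and the mark's line agree within about 1 mm. The arm's measured pose stayed the same for 0.75 s, with about 12 N of spring pull on the tool.

**Rings and other things:** The trained networks put the wide ring's underside 13.5 to 14.7 mm above the table, against the plate's 14 mm. They showed the narrow ring flat on the paper and not moved. The goblet, disc and dome were where they started, within the networks' error.

**Checks that disagreed:**
- **Pointer to mark:** the last network reading put the pointer 4.4 mm short of the mark, while the one before it said 1.4 mm. I went by the picture, which shows them in line.
- **Mark position:** different views put the mark between 108 and 113 mm along the jig, so I lined up the pointer and line directly in the wrist picture.
- **Ring height in the grip:** the wrist camera put the ring about 4 mm lower in the fingers than the arm's own readings did. It was released with little contact force, and the later pictures show it seated.

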